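Press a sensor housing shut with a quick clamp, then release the clamp

TASK

Use the quick clamp on the rig to close the white sensor housing: squeeze its orange trigger towards the grey handle, again and again, until the jaw has walked onto the blue end cover and pushed it in so far that the cover's orange catch snaps down behind its steel pin. Then press the red release tab so that the jaw springs all the way back open, with the cover staying latched, and let go. Work the clamp only by its trigger and tab: do not push the cover or the sliding jaw and bar with the robot, and leave the other things on the rig and the table where they are.

Things in the scene. Friction and masses are not known exactly. Their poses are not given: they have to be found in the camera images.
- grip (a point): Where to squeeze: midway between the fixed grey handle and the orange trigger as they stand when squeezed. They form a pistol grip that leans 31.5 degrees from vertical, away from the robot. z axis: up along the grip; y: level along the clamp's bar, from handle to trigger and on to the sliding jaw. Handle and trigger go on 25 to 30 mm further up, and 60 mm down to the black body, which is 44 mm wide
- handle (a point): middle of the handle's outer face, at y = -16 mm from the grip point; handle 26 mm wide; same axes
- trigger_face (a point): middle of the trigger's outer face (22 mm wide, trigger 8 mm thick), at y = +31 mm from the grip point when out, +16 mm when squeezed: it slides straight along -y, staying parallel. So the grasp is 47 mm wide and closes to 32 mm; a gripper open 70 mm or more, centred on the grip point and closing along y, is not pushed sideways
- rail (a point): axis of a level steel rail, 16 mm thick, that runs parallel to the bar above the whole clamp; this point is opposite the grip, 85 mm higher and 29 mm nearer the robot. A gripper pointing straight down at the grip or the tab strikes it: come in leaning like the grip, the hand on the far side of the rail
- trigger (a joint): the orange trigger, m: 0 = out (it springs back there when let go), 0.0146 = fully squeezed. 4 N to start, 7 N fully in, plus the jaw's load (up to about 20 N while the catch is pushed over its pin). After 1.5 mm of slack a full squeeze moves the jaw 13 mm on, and the ratchet keeps 10 mm of it when the trigger is let out again; a squeeze of less than 12 mm keeps nothing. It stalls earlier once the cover is home
- bar (a joint): travel of the sliding jaw and its bar, m: 0 = fully open, where a spring pulls it whenever the ratchet is released; grows as the jaw closes towards the cover, held in 10 mm steps. Starts at about 0, 0.01 or 0.02 (so four to six squeezes are needed); about 0.037 when the jaw meets the open cover, 0.057 to 0.059 when the cover snaps home, falling back to 0.050 when the trigger is let out
- jaw: the steel bar and the orange sliding jaw plate (105 x 14 x 55 mm) with a black rubber pad on it; its frame lies on the bar's centre line. The robot must not push it
- jaw_face (a point): centre of the rubber pad's face that comes to press on the cover; its y axis runs along the bar, pointing away from the cover
- cap: the blue end cover (60 x 28 x 60 mm) of the white housing (60 x 70 x 60 mm), standing open by 21.5 mm on two steel guide rods. The robot must not push it
- cover_face (a point): the middle of the cover's outer face, which the jaw presses; y axis points out of the face towards the jaw, along the bar
- cover (a joint): travel of the cover, m: 0 = open (a spring of 2 to 5.5 N holds it there), the catch drops at 0.0195, 0.0215 = against the housing. Once latched it stays at about 0.019 when the jaw goes away; if not, it springs open again
- tongue (a joint): lift of the orange sprung catch on the cover's top, m: 0 = down (before, and again once snapped in behind the pin), up to 0.004 while it rides over the pin
- tongue_top (a point): top of the orange catch, a 22 x 26 mm plate between the cover's two blue arms, over the housing
- tab_top (a point): centre of the top of the red release tab (28 x 30 mm), beside the handle on the side away from the jaw, 75 mm along -y from the grip point and 25 mm lower along the grip's z. Same leaning axes: press along its -z with closed fingers, leaning like the grip
- tab (a joint): the red tab, m: 0 = up, 0.009 = fully down; 2 N at the start, 8 N fully down. From about 0.006 down the ratchet lets go and the jaw springs back, taking about a second; keep it down meanwhile
- rig: grey-silver perforated plate (280 x 460 mm, top 50 mm above the table) that carries the clamp, the housing and the rail; origin on the table under its centre, y along the clamp's bar, x away from the robot
- module_a: loose small green circuit board with an orange relay, 50 x 60 x 28 mm, on the rig plate; a bystander
- module_b: a second one, the same
- block: loose white plastic block, 45 x 75 x 35 mm, on the near side of the rig plate; a bystander
- cylinder: clear measuring cylinder, 44 mm across and 198 mm tall, on a white foot; a bystander on the table
- driver: yellow screwdriver 200 mm long on the table; a bystander
- spanner: steel spanner 180 mm long on the table; a bystander
- bottle: white bottle with a blue cap, 66 mm across and 170 mm tall, on the table; a bystander

How it is judged:
By the outcome, as a careful person would: the job done as asked, in the order asked, and still so for the second after the job is handed in, with the robot touching nothing.
It also fails if it takes over 51 s, if anything falls off the work surface, if the arm or the gripper's body presses on something with over 40 N, if the wrist force passes 120 N, or if a joint passes its speed limit or range.

ROBOT

A 6-joint arm with a two-finger parallel gripper is mounted at the origin on the work surface. World frame = base frame: x ahead of the robot, y to its left, z up, the work surface at z = 0. Lengths are in m, angles in rad, forces in N, time in s.
With the tool pointing down it reaches from about 0.4 to 0.825 m from the base axis. Payload 7 kg.
Tool frame: the origin (TCP) lies on the centre line of the jaws, within the pads' length; the fingertips stand 8 mm ahead of it and the grasp point (between the pads) lies 11 mm behind it; x points along the fingers, y is the direction in which the jaws open and shut, and the axes are right-handed (so a half turn about x gives the same grasp; the last joint's range is limited). The gripper opens to 88 mm and grips with 3 to 60 N. Pads are 19 mm wide; open, the fingers measure 130 mm over their backs; the gripper's body (78 mm by 193 mm) begins 47 mm behind the grasp point.
Start: joints at [1.628, 0.359, 0.012, 0, -1.224, -0.288], TCP at [0.154, 0.657, 0.235] pointing down, gripper open.
Joint ranges: [-3.07, 3.07], [-1.43, 2.12], [-1.02, 1.25], [-3.03, 1.67], [-3.05, -0], [-3.03, 3.03]. Speed limits (rad/s): [2.39, 2.39, 3.01, 3.14, 3.14, 3.14].

INTERFACE

Orientations are given as a 3x3 rotation matrix whose columns are the frame's x, y, z axes.
In Python, from plant import * gives the robot as it stands.
- The arm moves only by the tool carry_out, never from a script. Its argument "increments" is a list of rows, each an object of numbers: "dx", "dy", "dz": the shift along the tool's x, y, z in cm; "wx", "wy", "wz": the turn, a rotation vector about the tool's x, y, z in rad. A call has 1 to 5 rows; each row is the pose to reach, as a shift and turn from the pose measured when the call began, along the tool's axes at that moment; what a row does not reach only later rows make up. A row lasts 1/12 s, in which the tool goes at most 41.7 mm and 7.16 degrees, less where a joint would pass 70% of its speed; a pose out of reach is approached as far as the arm can. A call with a gripper value outside its range is refused whole. "grip" is the finger opening in cm, from 0 to 8.76, set as the call begins (left out, the last holds). The fingers move at their own pace and stop on an object; "force" is the grip in N (left out, the last holds). Time passes only in rows, so rows that repeat a pose let the fingers close. It gives the time, the measured TCP pose, the force and the opening at its end, in the units of the state.
- read_state(): the state, without advancing time (a new reading comes with each control period).
- camera(name): name is "scene" or "top"; returns the picture (420x560x3 uint8, red, green, blue); there is no depth.
- camera_params(name): a dict with "fx", "fy", "cx", "cy" (pixels), "origin" and "attitude" of the camera in the world. Camera axes: x right, y up, looking along -z (the intrinsics and any distortion apply to the point x, -y, -z); pixel columns grow to the right and rows downward; lengths in m; the calibration is good to about 2 mm. A picture is of the moment at which its call begins. camera_params takes no time and is no camera call.
- finish_job(): hands the job in, once; it reports no verdict.
Trained networks look in the newest picture that a camera, given by its name, has taken for a name from the list of things; names that differ only in an ending like _2 or _b are one class to them, and where a whole thing is asked for, a point or a joint stands for the part that bears it (a point fixed in the world has none). Each returns a list of dicts, best first, with "p" (0 to 1); they miss things now and then, are a little off and sometimes report something else, mostly with a low value. They report only what shows in the picture. A call takes as long as a camera call.
- recognise(name, camera): "at" ([x, y, z] in m, in world coordinates, good to about 4 mm: the middle of the surface that is visible of it).
- cut_out(name, camera): "pixels" (420x560 bool, what is visible of it).
- landmark_of(name, camera): "at" ([x, y, z] in m, in world coordinates, good to about 4 mm: a listed point, or the origin of a listed thing).
The state is a dict: "t": time; "joint_positions": joint angles; "joint_velocities": joint speeds; "tau": joint torques, N m; "position": TCP position; "tool_rot": TCP orientation; "force": force on the tool from outside, world axes, zero at the start; "torque": the same for the moment, N m; "grip_width": finger opening in m.
Only numpy, scipy, OpenCV 4.12 (cv2) and the standard library are available. Lean on these libraries where they do the work, as an engineer would, in place of code of your own. Each camera call takes 0.05 s, during which the arm holds its last target. There are 200 camera calls.

## Working session

There is one attempt and no reset: what is moved stays moved. The work goes in short steps, Python scripts to look and compute and a tool call to move; the robot and the scene stay as the last step left them, time stands still between calls to the robot, and variables do not carry over. Pictures are saved under pics/ and viewed, about 8 in all and at most 12, crops included, and the job is handed in when it is done.

Besides the shell and the picture viewer there is one more tool, called after "Call:" as name([rows], argument=value, ...), one row to a line, values as JSON. carry_out: Moves the arm, as the interface text tells. Its arguments: {"type":"object","properties":{"increments":{"type":"array","items":{"type":"object","properties":{"dx":{"type":"number"},"dy":{"type":"number"},"dz":{"type":"number"},"wx":{"type":"number"},"wy":{"type":"number"},"wz":{"type":"number"}}}},"grip":{"type":"number"},"force":{"type":"number"}},"required":["increments"]}

```bash
mkdir -p pics; ls; python3 - <<'E'
from plant import *
import cv2,numpy as np
np.set_printoptions(precision=4,suppress=True)
for c in ("scene","top"):
    im=camera(c); cv2.imwrite(f"pics/{c}0.png",im[:,:,::-1]); p=camera_params(c); print(c,np.array(p["origin"]),np.array(p["attitude"]).tolist(),p["fx"],p["cx"],p["cy"])
    for n in ("grip","handle","trigger_face","rail","tab_top","jaw_face","cover_face","tongue_top","rig"):
        r=landmark_of(n,c); print(n,[(np.round(d["at"],4).tolist(),round(d["p"],2)) for d in r[:2]])
s=read_state(); print(s["t"],s["position"],s["tool_rot"],s["grip_width"],s["force"])
E
```

```text
pics
scene [1.2052 1.0129 1.1155] [[-0.8270923572494077, -0.3417185672912536, 0.4462585050708064], [0.5619280749929316, -0.5203133116767203, 0.6430481290127064], [0.012452755291750606, 0.7826253755536023, 0.6223684201702611]] 533.7144820793801 286.00698975700317 211.75567697730415
grip [([0.6071, 0.0066, 0.1593], 0.67), ([0.5763, 0.0044, 0.2507], 0.55)]
handle [([0.6089, -0.009, 0.159], 0.62), ([0.5968, -0.0747, 0.1389], 0.3)]
trigger_face [([0.5569, 0.0846, 0.004], 0.72), ([0.6046, 0.0367, 0.1641], 0.49)]
rail [([0.5761, 0.0069, 0.2506], 0.68), ([0.4965, 0.2331, 0.0887], 0.46)]
tab_top [([0.5958, -0.0728, 0.1351], 0.63)]
jaw_face [([0.4974, 0.2324, 0.0864], 0.73)]
cover_face [([0.4983, 0.197, 0.0857], 0.67)]
tongue_top [([0.5041, 0.1132, 0.1338], 0.54)]
rig [([0.5536, 0.0829, 0.0027], 0.65)]
top [0.3561 0.024  1.4878] [[-0.013070831474816434, 0.9915655738742174, -0.1289452056962599], [-0.9999142453165616, -0.012857283606765229, 0.0024884274685722436], [0.0008095539315497257, 0.12896667385704355, 0.9916485978695695]] 461.50738944988706 283.71619685464475 208.83236468739014
grip [([0.6067, 0.0074, 0.1645], 0.68), ([0.5786, 0.0063, 0.2484], 0.39)]
handle [([0.6076, -0.012, 0.1653], 0.68)]
trigger_face [([0.6047, 0.0376, 0.1634], 0.46)]
rail [([0.575, 0.0068, 0.2471], 0.78)]
tab_top [([0.5058, 0.1131, 0.1321], 0.58), ([0.5926, -0.0657, 0.1383], 0.41)]
jaw_face [([0.4981, 0.2366, 0.091], 0.74), ([0.6065, -0.0094, 0.1651], 0.35)]
cover_face [([0.5953, -0.07, 0.1388], 0.58), ([0.4991, 0.1961, 0.0872], 0.49)]
tongue_top [([0.5023, 0.1159, 0.1336], 0.54)]
rig [([0.5539, 0.0865, 0.0007], 0.59)]
1.0 [0.1544 0.6571 0.2346] [[ 0.     -0.2287 -0.9735]
 [-0.     -0.9735  0.2287]
 [-1.      0.     -0.    ]] 0.08772087183617738 [ 0.0617  0.618  -0.6543]
```

View pictures.

View pics/scene0.png

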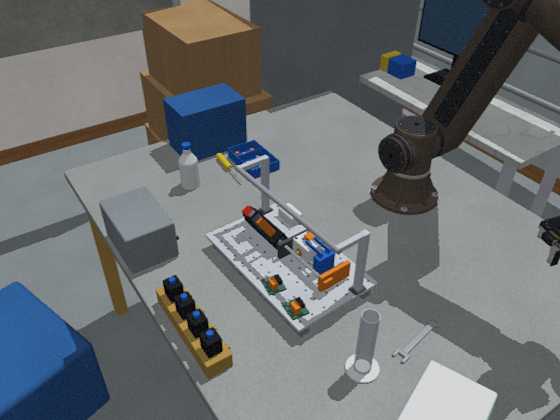

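View pics/top0.png

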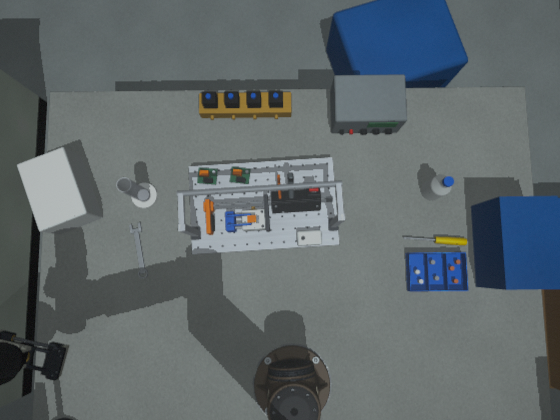

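```bash
cat > h.py <<'E'
from plant import *
import cv2,numpy as np,sys
from scipy.spatial.transform import Rotation as Ro
np.set_printoptions(precision=3,suppress=True)
L=np.radians(31.5)
G=np.array([.606,.006,.1625])
def axes(yaw):  # rig-frame grip axes: columns x,y,z
    return Ro.from_euler('z',yaw).as_matrix()@Ro.from_euler('y',L).as_matrix()
def delta(p,R):
    s=read_state(); R0=np.array(s["tool_rot"])
    return R0.T@(p-np.array(s["position"]))*100, Ro.from_matrix(R0.T@R).as_rotvec()
def tool(yaw): # tool x=-zg, y=-yg, z=x cross y
    A=axes(yaw); x,y=-A[:,2],-A[:,1]; return np.c_[x,y,np.cross(x,y)]
def ray(c,u,v,z):
    p=camera_params(c); d=np.array(p["attitude"])@[(u-p["cx"])/p["fx"],-(v-p["cy"])/p["fy"],-1]; o=np.array(p["origin"])
    return o+d*(z-o[2])/d[2]
def show(p,yaw=0.02):
    d,w=delta(np.array(p),tool(yaw)); print("cm",d.round(2),"rad",w.round(3))
E
python3 - <<'E'
from h import *
m=cut_out("rig","top")[0]; k=m["pixels"].astype(np.uint8); print(m["p"],k.sum())
r=cv2.minAreaRect(cv2.findNonZero(k)); b=cv2.boxPoints(r); P=np.array([ray("top",u,v,.05) for u,v in b]); print(b,P)
for i in range(4):
    d=P[(i+1)%4]-P[i]; print(np.linalg.norm(d),np.degrees(np.arctan2(-d[0],d[1])))
for n in("bottle","cylinder","module_a","block"): print(n,[(np.round(x["at"],3),round(x["p"],2)) for x in recognise(n,"top")[:2]])
show([.5,.25,.42])
E
```

```text
0.69 12591
[[174.194 165.2  ]
 [340.492 155.122]
 [345.899 244.339]
 [179.601 254.418]] [[ 0.687  0.367  0.05 ]
 [ 0.713 -0.163  0.05 ]
 [ 0.429 -0.172  0.05 ]
 [ 0.405  0.345  0.05 ]]
0.5304681392461915 -177.19023447898806
0.284457679410577 91.73212236452862
0.5172921235429987 2.7122996746686336
0.2836354127127431 -85.60896469125788
bottle [(array([ 0.595, -0.444,  0.107]), 0.9)]
cylinder [(array([ 0.45 , -0.058,  0.084]), 0.56), (array([0.505, 0.109, 0.133]), 0.44)]
module_a [(array([0.648, 0.255, 0.06 ]), 0.8), (array([0.594, 0.462, 0.077]), 0.73)]
block [(array([ 0.45 , -0.059,  0.087]), 0.79)]
cm [-18.54  31.72 -42.95] rad [-0.244 -0.547  0.069]
```

Call:
carry_out([
  {"dx": -18.5, "dy": 31.7, "dz": -43, "wx": -0.24, "wy": -0.55, "wz": 0.07},
  {"dx": -18.5, "dy": 31.7, "dz": -43, "wx": -0.24, "wy": -0.55, "wz": 0.07},
  {"dx": -18.5, "dy": 31.7, "dz": -43, "wx": -0.24, "wy": -0.55, "wz": 0.07},
  {"dx": -18.5, "dy": 31.7, "dz": -43, "wx": -0.24, "wy": -0.55, "wz": 0.07},
  {"dx": -18.5, "dy": 31.7, "dz": -43, "wx": -0.24, "wy": -0.55, "wz": 0.07},
], grip=7, force=40)

```text
t: 1.67
position: [0.2821, 0.5072, 0.3045]
tool_rot: [[-0.529, 0.02, -0.848], [-0.007, -1.0, -0.019], [-0.849, -0.004, 0.529]]
force: [1.1, 1.4, -1.0]
grip_width: 0.0705
```

```bash
python3 -c "
from h import *
s=read_state();print(s['t'],s['position'],s['joint_positions'],s['grip_width']);show([.55,.15,.42],.04);show([.66,.006,.36],.04)"
```

```text
1.6667 [0.282 0.507 0.305] [ 1.063  0.386  0.28  -0.484 -1.744  0.512] 0.07045210567682861
cm [-23.72  36.2  -15.95] rad [-0.015  0.008  0.014]
cm [-24.34  50.84 -28.18] rad [-0.015  0.008  0.014]
```

Call:
carry_out([
  {"dx": -23.7, "dy": 36.2, "dz": -16, "wx": -0.015, "wy": 0.01, "wz": 0.015},
  {"dx": -23.7, "dy": 36.2, "dz": -16, "wx": -0.015, "wy": 0.01, "wz": 0.015},
  {"dx": -23.7, "dy": 36.2, "dz": -16, "wx": -0.015, "wy": 0.01, "wz": 0.015},
  {"dx": -23.7, "dy": 36.2, "dz": -16, "wx": -0.015, "wy": 0.01, "wz": 0.015},
  {"dx": -23.7, "dy": 36.2, "dz": -16, "wx": -0.015, "wy": 0.01, "wz": 0.015},
])

```text
t: 2.08
position: [0.4032, 0.3453, 0.3556]
tool_rot: [[-0.52, 0.04, -0.853], [-0.021, -0.999, -0.034], [-0.854, 0.001, 0.52]]
force: [0.5, 0.6, 0.3]
grip_width: 0.0701
```

```bash
python3 -c "
from h import *
s=read_state();print(s['t'],s['position'],s['joint_positions'],s['grip_width']);show([.66,.006,.36],.04)"
```

```text
2.0833 [0.403 0.345 0.356] [ 0.795  0.355  0.315 -0.389 -1.923  0.754] 0.07008907285868125
cm [-13.    34.93 -20.54] rad [-0.    -0.003 -0.001]
```

Call:
carry_out([
  {"dx": -13, "dy": 34.9, "dz": -20.5},
  {"dx": -13, "dy": 34.9, "dz": -20.5},
  {"dx": -13, "dy": 34.9, "dz": -20.5},
  {"dx": -13, "dy": 34.9, "dz": -20.5},
  {"dx": -13, "dy": 34.9, "dz": -20.5},
])

```text
invalid input at $.increments[0]: expected keys dx, dy, dz, wx, wy, wz
```

Call:
carry_out([
  {"dx": -6.9, "dy": 18.4, "dz": -10.8},
  {"dx": -6.9, "dy": 18.4, "dz": -10.8},
  {"dx": -6.9, "dy": 18.4, "dz": -10.8},
  {"dx": -6.9, "dy": 18.4, "dz": -10.8},
  {"dx": -6.9, "dy": 18.4, "dz": -10.8},
])

```text
invalid input at $.increments[0]: expected keys dx, dy, dz, wx, wy, wz
```

```bash
python3 -c "
from h import *
s=read_state();print(s['t'],s['position'],s['joint_positions'],s['grip_width'])
A=axes(.04);show(G+.10*A[:,2],.04);show(G-.011*A[:,2],.04)"
```

```text
2.0833 [0.403 0.345 0.356] [ 0.795  0.355  0.315 -0.389 -1.923  0.754] 0.07008907285868125
cm [ -3.33  34.71 -26.23] rad [-0.    -0.003 -0.001]
cm [  7.77  34.7  -26.2 ] rad [-0.    -0.003 -0.001]
```

Call:
carry_out([
  {"dx": -13, "dy": 34.9, "dz": -20.5, "wx": 0, "wy": 0, "wz": 0},
  {"dx": -13, "dy": 34.9, "dz": -20.5, "wx": 0, "wy": 0, "wz": 0},
  {"dx": -13, "dy": 34.9, "dz": -20.5, "wx": 0, "wy": 0, "wz": 0},
  {"dx": -13, "dy": 34.9, "dz": -20.5, "wx": 0, "wy": 0, "wz": 0},
  {"dx": -13, "dy": 34.9, "dz": -20.5, "wx": 0, "wy": 0, "wz": 0},
])

```text
t: 2.5
position: [0.5286, 0.1792, 0.3577]
tool_rot: [[-0.52, 0.04, -0.853], [-0.021, -0.999, -0.034], [-0.854, 0.0, 0.52]]
force: [1.0, 1.1, -0.1]
grip_width: 0.0703
```

Call:
carry_out([
  {"dx": -6.6, "dy": 17.7, "dz": -10.4, "wx": 0, "wy": 0, "wz": 0},
  {"dx": -6.6, "dy": 17.7, "dz": -10.4, "wx": 0, "wy": 0, "wz": 0},
  {"dx": -6.6, "dy": 17.7, "dz": -10.4, "wx": 0, "wy": 0, "wz": 0},
  {"dx": -6.6, "dy": 17.7, "dz": -10.4, "wx": 0, "wy": 0, "wz": 0},
  {"dx": -6.6, "dy": 17.7, "dz": -10.4, "wx": 0, "wy": 0, "wz": 0},
])

```text
t: 2.92
position: [0.654, 0.0129, 0.3602]
tool_rot: [[-0.519, 0.04, -0.854], [-0.021, -0.999, -0.034], [-0.854, 0.0, 0.52]]
force: [0.8, -0.3, 0.2]
grip_width: 0.07
```

```bash
python3 -c "
from h import *
s=read_state();print(s['t'],s['position'],s['joint_positions'],s['grip_width'])
A=axes(.04);show(G+.09*A[:,2],.04);show(G-.011*A[:,2],.04)
g=[landmark_of(n,c)[0] for n in('grip',) for c in ('scene','top') if camera(c) is not None];print(g)
import cv2
cv2.imwrite('pics/s1.png',cv2.resize(camera('scene')[150:330,180:400],None,fx=3.4,fy=3.3,interpolation=2)[:,:,::-1])"
```

```text
2.9167 [0.654 0.013 0.36 ] [ 0.251  0.643  0.688 -0.13  -2.149  1.318] 0.07002545624555362
cm [10.39  0.49 -6.18] rad [-0.    -0.003 -0.   ]
cm [20.49  0.48 -6.15] rad [-0.    -0.003 -0.   ]
[{'at': [0.5766, 0.0074, 0.2502], 'p': 0.71}, {'at': [0.6084, 0.0051, 0.1635], 'p': 0.61}]
```

View pics/s1.png

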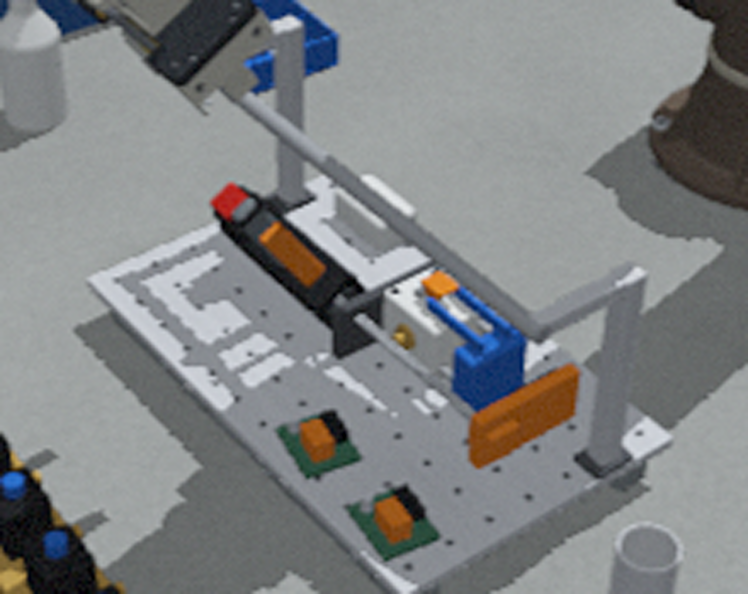

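Call:
carry_out([
  {"dx": 3.5, "dy": 0.4, "dz": -2.1, "wx": 0, "wy": 0, "wz": 0},
  {"dx": 7, "dy": 0.4, "dz": -4.2, "wx": 0, "wy": 0, "wz": 0},
  {"dx": 10.4, "dy": 0.5, "dz": -6.2, "wx": 0, "wy": 0, "wz": 0},
  {"dx": 10.4, "dy": 0.5, "dz": -6.2, "wx": 0, "wy": 0, "wz": 0},
  {"dx": 12, "dy": 0.5, "dz": -6.2, "wx": 0, "wy": 0, "wz": 0},
])

```text
t: 3.58
position: [0.6441, 0.0098, 0.2258]
tool_rot: [[-0.52, 0.041, -0.853], [-0.023, -0.999, -0.034], [-0.854, 0.002, 0.521]]
force: [0.0, -0.7, 1.8]
grip_width: 0.0698
```

```bash
python3 -c "
from h import *
A=axes(.04);show(G-.009*A[:,2],.04)
s=read_state();print(s['position'],s['force'])"
```

```text
cm [ 8.3   0.21 -0.03] rad [ 0.    -0.002 -0.002]
[0.644 0.01  0.226] [ 0.043 -0.673  1.824]
```

Call:
carry_out([
  {"dx": 2, "dy": 0.2, "dz": 0, "wx": 0, "wy": 0, "wz": 0},
  {"dx": 4, "dy": 0.2, "dz": 0, "wx": 0, "wy": 0, "wz": 0},
  {"dx": 6, "dy": 0.2, "dz": 0, "wx": 0, "wy": 0, "wz": 0},
  {"dx": 8, "dy": 0.2, "dz": 0, "wx": 0, "wy": 0, "wz": 0},
  {"dx": 8.3, "dy": 0.2, "dz": 0, "wx": 0, "wy": 0, "wz": 0},
])

```text
t: 4.0
position: [0.5994, 0.0071, 0.1556]
tool_rot: [[-0.521, 0.043, -0.852], [-0.023, -0.999, -0.035], [-0.853, 0.001, 0.522]]
force: [0.4, 0.1, -0.4]
grip_width: 0.0699
```

```bash
python3 -c "
from h import *
A=axes(.04);show(G-.009*A[:,2],.04)
s=read_state();print(s['position'],s['force'])
import cv2
cv2.imwrite('pics/s2.png',np.hstack([cv2.resize(camera('scene')[170:290,200:340],(400,343)),cv2.resize(camera('top')[150:255,230:350],(392,343))])[:,:,::-1])"
```

```text
cm [-0.03  0.14 -0.19] rad [ 0.001 -0.001 -0.003]
[0.599 0.007 0.156] [ 0.351  0.08  -0.429]
```

View pics/s2.png

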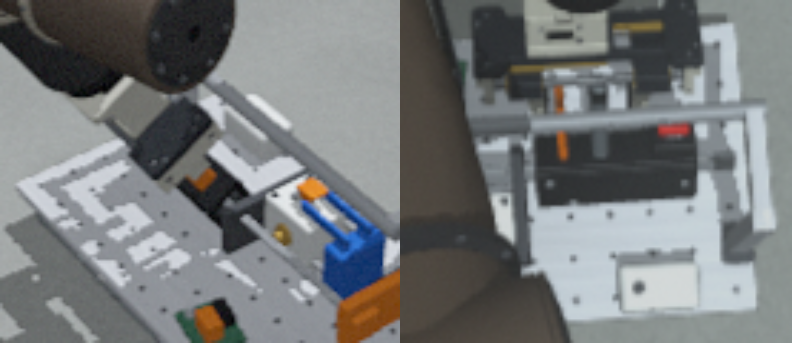

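Call:
carry_out([
  {"dx": 0, "dy": 0.15, "dz": -0.2, "wx": 0, "wy": 0, "wz": 0},
  {"dx": 0, "dy": 0.15, "dz": -0.2, "wx": 0, "wy": 0, "wz": 0},
  {"dx": 0, "dy": 0.15, "dz": -0.2, "wx": 0, "wy": 0, "wz": 0},
  {"dx": 0, "dy": 0.15, "dz": -0.2, "wx": 0, "wy": 0, "wz": 0},
  {"dx": 0, "dy": 0.15, "dz": -0.2, "wx": 0, "wy": 0, "wz": 0},
], grip=3, force=15)

```text
t: 4.52
position: [0.6048, 0.0079, 0.1576]
tool_rot: [[-0.515, 0.043, -0.856], [-0.021, -0.999, -0.038], [-0.857, -0.002, 0.516]]
force: [0.9, 12.2, 6.3]
grip_width: 0.0419
```

```bash
python3 -c "
from h import *
A=axes(.04);s=read_state();print(s['position'],s['grip_width'],A.T@(np.array(s['position'])-G)*1e3,A.T@s['force'])
camera('scene')
for n in('jaw_face','trigger_face','cover_face'):print(n,[(np.round(d['at'],3),round(d['p'],2)) for d in landmark_of(n,'scene')[:2]])"
```

```text
[0.605 0.008 0.158] 0.04188686569989334 [ 1.637  1.944 -4.776] [-2.167 12.114  6.095]
jaw_face [(array([0.5  , 0.228, 0.089]), 0.76)]
trigger_face [(array([0.606, 0.03 , 0.16 ]), 0.4)]
cover_face [(array([0.501, 0.198, 0.085]), 0.62)]
```

Call:
carry_out([
  {"dx": 0.3, "dy": 0.2, "dz": 0.1, "wx": 0, "wy": 0, "wz": 0},
  {"dx": 0.3, "dy": 0.2, "dz": 0.1, "wx": 0, "wy": 0, "wz": 0},
  {"dx": 0.3, "dy": 0.2, "dz": 0.1, "wx": 0, "wy": 0, "wz": 0},
], grip=3, force=25)

```text
t: 4.97
position: [0.6049, 0.0058, 0.1575]
tool_rot: [[-0.51, 0.045, -0.859], [-0.022, -0.999, -0.039], [-0.86, -0.001, 0.511]]
force: [5.8, 11.7, 10.7]
grip_width: 0.0313
```

```bash
cat >> h.py <<'E'
def st():
    A=axes(.04);s=read_state();print('t %.2f w %.1f'%(s['t'],s['grip_width']*1e3),'pos_rig mm',A.T@(np.array(s['position'])-G)*1e3,'F_rig',A.T@s['force'])
def lm(c,*ns):
    camera(c)
    for n in ns:print(c,n,[(np.round(d['at'],4),round(d['p'],2)) for d in landmark_of(n,c)[:2]])
E
python3 -c "
from h import *
st();lm('scene','jaw_face','trigger_face')"
```

```text
t 4.97 w 31.3 pos_rig mm [ 1.673 -0.13  -4.838] F_rig [-0.296 11.417 12.407]
scene jaw_face [(array([0.498, 0.221, 0.088]), 0.66)]
scene trigger_face [(array([0.608, 0.021, 0.162]), 0.54)]
```

Call:
carry_out([
  {"dx": 0, "dy": 0, "dz": 0, "wx": 0, "wy": 0, "wz": 0},
  {"dx": 0, "dy": 0, "dz": 0, "wx": 0, "wy": 0, "wz": 0},
  {"dx": 0, "dy": 0, "dz": 0, "wx": 0, "wy": 0, "wz": 0},
  {"dx": 0, "dy": 0, "dz": 0, "wx": 0, "wy": 0, "wz": 0},
  {"dx": 0, "dy": 0, "dz": 0, "wx": 0, "wy": 0, "wz": 0},
], grip=6.8, force=25)

```text
t: 5.53
position: [0.605, 0.0061, 0.1576]
tool_rot: [[-0.51, 0.045, -0.859], [-0.022, -0.999, -0.039], [-0.86, -0.001, 0.511]]
force: [-1.6, 4.7, 1.2]
grip_width: 0.0594
```

```bash
python3 -c "
from h import *
st();A=axes(.04);show(G+A@[0,-.001,-.005],.04);lm('scene','jaw_face','trigger_face')"
```

```text
t 5.53 w 59.4 pos_rig mm [ 1.678  0.187 -4.684] F_rig [-1.849  4.758  0.28 ]
cm [0.03 0.12 0.17] rad [ 0.005 -0.014 -0.001]
scene jaw_face [(array([0.496, 0.224, 0.087]), 0.65)]
scene trigger_face [(array([0.607, 0.037, 0.164]), 0.56), (array([0.606, 0.004, 0.159]), 0.4)]
```

Call:
carry_out([
  {"dx": 0, "dy": 0.1, "dz": 0.1, "wx": 0, "wy": 0, "wz": 0},
  {"dx": 0, "dy": 0.1, "dz": 0.15, "wx": 0, "wy": -0.01, "wz": 0},
  {"dx": 0, "dy": 0.1, "dz": 0.15, "wx": 0, "wy": -0.01, "wz": 0},
], grip=6.8)

```text
t: 5.93
position: [0.6036, 0.0035, 0.1583]
tool_rot: [[-0.52, 0.044, -0.853], [-0.024, -0.999, -0.038], [-0.854, 0.001, 0.521]]
force: [-0.1, -0.2, -0.6]
grip_width: 0.0682
```

```bash
python3 -c "
from h import *
st();lm('scene','jaw_face','trigger_face');lm('top','trigger_face')"
```

```text
t 5.93 w 68.2 pos_rig mm [ 0.061 -2.387 -4.944] F_rig [ 0.273 -0.149 -0.575]
scene jaw_face [(array([0.498, 0.223, 0.087]), 0.94)]
scene trigger_face [(array([ 0.444, -0.055,  0.047]), 0.65), (array([0.607, 0.036, 0.164]), 0.54)]
top trigger_face [(array([0.576, 0.003, 0.247]), 0.61), (array([0.602, 0.035, 0.16 ]), 0.54)]
```

Call:
carry_out([
  {"dx": 0, "dy": 0, "dz": 0, "wx": 0, "wy": 0, "wz": 0},
  {"dx": 0, "dy": 0, "dz": 0, "wx": 0, "wy": 0, "wz": 0},
  {"dx": 0, "dy": 0, "dz": 0, "wx": 0, "wy": 0, "wz": 0},
  {"dx": 0, "dy": 0, "dz": 0, "wx": 0, "wy": 0, "wz": 0},
  {"dx": 0, "dy": 0, "dz": 0, "wx": 0, "wy": 0, "wz": 0},
], grip=3, force=30)

```text
t: 6.6
position: [0.6038, 0.007, 0.1582]
tool_rot: [[-0.518, 0.045, -0.854], [-0.02, -0.999, -0.041], [-0.855, -0.004, 0.519]]
force: [-0.7, 13.0, 1.3]
grip_width: 0.04
```

Call:
carry_out([
  {"dx": 0, "dy": 0, "dz": 0, "wx": 0, "wy": 0, "wz": 0},
  {"dx": 0, "dy": 0, "dz": 0, "wx": 0, "wy": 0, "wz": 0},
  {"dx": 0, "dy": 0, "dz": 0, "wx": 0, "wy": 0, "wz": 0},
  {"dx": 0, "dy": 0, "dz": 0, "wx": 0, "wy": 0, "wz": 0},
], grip=3, force=30)

```text
t: 6.93
position: [0.6039, 0.0059, 0.1582]
tool_rot: [[-0.518, 0.046, -0.854], [-0.022, -0.999, -0.04], [-0.855, -0.002, 0.519]]
force: [0.7, -5.9, -1.5]
grip_width: 0.0317
```

```bash
python3 -c "
from h import *
st();A=axes(.04);show(G+A@[0,-.001,-.005],.04);lm('scene','jaw_face','trigger_face')"
```

```text
t 6.93 w 31.7 pos_rig mm [ 0.437  0.033 -4.779] F_rig [ 1.164 -5.934 -1.081]
cm [0.02 0.1  0.04] rad [ 0.006 -0.004 -0.001]
scene jaw_face [(array([0.499, 0.212, 0.089]), 0.78)]
scene trigger_face [(array([0.608, 0.027, 0.162]), 0.48)]
```

Call:
carry_out([
  {"dx": 0, "dy": 0.05, "dz": 0, "wx": 0, "wy": 0, "wz": 0},
  {"dx": 0, "dy": 0.05, "dz": 0, "wx": 0, "wy": 0, "wz": 0},
  {"dx": 0, "dy": 0.05, "dz": 0, "wx": 0, "wy": 0, "wz": 0},
  {"dx": 0, "dy": 0.05, "dz": 0, "wx": 0, "wy": 0, "wz": 0},
  {"dx": 0, "dy": 0.05, "dz": 0, "wx": 0, "wy": 0, "wz": 0},
], grip=6.8)

```text
t: 7.5
position: [0.6038, 0.0062, 0.1582]
tool_rot: [[-0.518, 0.046, -0.854], [-0.021, -0.999, -0.041], [-0.855, -0.003, 0.519]]
force: [-0.9, 3.5, 0.2]
grip_width: 0.0592
```

Call:
carry_out([
  {"dx": 0, "dy": 0, "dz": 0, "wx": 0, "wy": 0, "wz": 0},
  {"dx": 0, "dy": 0, "dz": 0, "wx": 0, "wy": 0, "wz": 0},
  {"dx": 0, "dy": 0, "dz": 0, "wx": 0, "wy": 0, "wz": 0},
], grip=6.8)

```text
t: 7.75
position: [0.6038, 0.0057, 0.1582]
tool_rot: [[-0.518, 0.046, -0.854], [-0.021, -0.999, -0.04], [-0.855, -0.003, 0.519]]
force: [0.5, -0.4, -0.8]
grip_width: 0.0674
```

```bash
python3 -c "
from h import *
st();lm('scene','jaw_face')"
```

```text
t 7.75 w 67.4 pos_rig mm [ 0.372 -0.181 -4.765] F_rig [ 0.798 -0.412 -0.466]
scene jaw_face [(array([0.499, 0.209, 0.09 ]), 0.89), (array([0.65 , 0.151, 0.05 ]), 0.18)]
```

Call:
carry_out([
  {"dx": 0, "dy": 0, "dz": 0, "wx": 0, "wy": 0, "wz": 0},
  {"dx": 0, "dy": 0, "dz": 0, "wx": 0, "wy": 0, "wz": 0},
  {"dx": 0, "dy": 0, "dz": 0, "wx": 0, "wy": 0, "wz": 0},
  {"dx": 0, "dy": 0, "dz": 0, "wx": 0, "wy": 0, "wz": 0},
  {"dx": 0, "dy": 0, "dz": 0, "wx": 0, "wy": 0, "wz": 0},
], grip=3, force=35)

```text
t: 8.27
position: [0.6039, 0.0087, 0.1581]
tool_rot: [[-0.518, 0.046, -0.854], [-0.018, -0.999, -0.043], [-0.855, -0.007, 0.518]]
force: [-1.5, 13.6, 2.9]
grip_width: 0.0402
```

Call:
carry_out([
  {"dx": 0, "dy": 0, "dz": 0, "wx": 0, "wy": 0, "wz": 0},
  {"dx": 0, "dy": 0, "dz": 0, "wx": 0, "wy": 0, "wz": 0},
  {"dx": 0, "dy": 0, "dz": 0, "wx": 0, "wy": 0, "wz": 0},
  {"dx": 0, "dy": 0, "dz": 0, "wx": 0, "wy": 0, "wz": 0},
], grip=3, force=35)

```text
t: 8.6
position: [0.604, 0.0059, 0.1581]
tool_rot: [[-0.518, 0.046, -0.854], [-0.021, -0.999, -0.041], [-0.855, -0.004, 0.518]]
force: [1.5, -11.1, -2.5]
grip_width: 0.0313
```

```bash
python3 -c "
from h import *
st();A=axes(.04);show(G+A@[0,-.0005,-.005],.04);lm('scene','jaw_face')"
```

```text
t 8.60 w 31.3 pos_rig mm [ 0.582  0.026 -4.756] F_rig [  2.244 -11.145  -1.58 ]
cm [0.02 0.05 0.06] rad [ 0.007 -0.005  0.   ]
scene jaw_face [(array([0.5  , 0.203, 0.091]), 0.56)]
```

Call:
carry_out([
  {"dx": 0, "dy": 0.05, "dz": 0, "wx": 0, "wy": 0, "wz": 0},
  {"dx": 0, "dy": 0.05, "dz": 0, "wx": 0, "wy": 0, "wz": 0},
  {"dx": 0, "dy": 0.05, "dz": 0, "wx": 0, "wy": 0, "wz": 0},
  {"dx": 0, "dy": 0.05, "dz": 0, "wx": 0, "wy": 0, "wz": 0},
  {"dx": 0, "dy": 0.05, "dz": 0, "wx": 0, "wy": 0, "wz": 0},
], grip=6.8)

```text
t: 9.12
position: [0.6039, 0.0061, 0.1581]
tool_rot: [[-0.518, 0.046, -0.854], [-0.02, -0.999, -0.041], [-0.855, -0.004, 0.519]]
force: [-0.7, 4.3, 1.2]
grip_width: 0.0595
```

Call:
carry_out([
  {"dx": 0, "dy": 0, "dz": 0, "wx": 0, "wy": 0, "wz": 0},
  {"dx": 0, "dy": 0, "dz": 0, "wx": 0, "wy": 0, "wz": 0},
  {"dx": 0, "dy": 0, "dz": 0, "wx": 0, "wy": 0, "wz": 0},
], grip=6.8)

```text
t: 9.37
position: [0.604, 0.0056, 0.1581]
tool_rot: [[-0.518, 0.046, -0.854], [-0.021, -0.999, -0.041], [-0.855, -0.004, 0.519]]
force: [0.7, 0.4, 0.2]
grip_width: 0.0674
```

```bash
python3 -c "
from h import *
st();lm('scene','jaw_face','cover_face')"
```

```text
t 9.37 w 67.4 pos_rig mm [ 0.546 -0.324 -4.823] F_rig [0.524 0.365 0.609]
scene jaw_face [(array([0.501, 0.204, 0.088]), 0.8)]
scene cover_face [(array([0.497, 0.196, 0.081]), 0.94), (array([ 0.597, -0.464, -0.002]), 0.49)]
```

Call:
carry_out([
  {"dx": 0, "dy": 0, "dz": 0, "wx": 0, "wy": 0, "wz": 0},
  {"dx": 0, "dy": 0, "dz": 0, "wx": 0, "wy": 0, "wz": 0},
  {"dx": 0, "dy": 0, "dz": 0, "wx": 0, "wy": 0, "wz": 0},
  {"dx": 0, "dy": 0, "dz": 0, "wx": 0, "wy": 0, "wz": 0},
  {"dx": 0, "dy": 0, "dz": 0, "wx": 0, "wy": 0, "wz": 0},
], grip=3, force=45)

```text
t: 9.93
position: [0.604, 0.0087, 0.158]
tool_rot: [[-0.517, 0.046, -0.855], [-0.017, -0.999, -0.044], [-0.856, -0.008, 0.517]]
force: [-1.3, 14.6, 2.5]
grip_width: 0.0403
```

Call:
carry_out([
  {"dx": 0, "dy": 0, "dz": 0, "wx": 0, "wy": 0, "wz": 0},
  {"dx": 0, "dy": 0, "dz": 0, "wx": 0, "wy": 0, "wz": 0},
  {"dx": 0, "dy": 0, "dz": 0, "wx": 0, "wy": 0, "wz": 0},
  {"dx": 0, "dy": 0, "dz": 0, "wx": 0, "wy": 0, "wz": 0},
  {"dx": 0, "dy": 0, "dz": 0, "wx": 0, "wy": 0, "wz": 0},
], grip=3, force=45)

```text
t: 10.35
position: [0.6041, 0.0059, 0.158]
tool_rot: [[-0.518, 0.046, -0.854], [-0.02, -0.999, -0.041], [-0.855, -0.005, 0.518]]
force: [1.7, -10.7, -3.4]
grip_width: 0.0311
```

```bash
python3 -c "
from h import *
st();A=axes(.04);show(G+A@[0,-.0005,-.005],.04);lm('scene','jaw_face','cover_face')"
```

```text
t 10.35 w 31.1 pos_rig mm [ 0.746 -0.033 -4.833] F_rig [  2.873 -10.743  -2.214]
cm [0.02 0.05 0.07] rad [ 0.007 -0.005  0.001]
scene jaw_face [(array([0.499, 0.189, 0.089]), 0.91)]
scene cover_face [(array([0.498, 0.189, 0.084]), 0.82), (array([ 0.601, -0.46 , -0.003]), 0.63)]
```

Jaw is on the cover. Fifth squeeze.

Call:
carry_out([
  {"dx": 0, "dy": 0.05, "dz": 0, "wx": 0, "wy": 0, "wz": 0},
  {"dx": 0, "dy": 0.05, "dz": 0, "wx": 0, "wy": 0, "wz": 0},
  {"dx": 0, "dy": 0.05, "dz": 0, "wx": 0, "wy": 0, "wz": 0},
  {"dx": 0, "dy": 0.05, "dz": 0, "wx": 0, "wy": 0, "wz": 0},
  {"dx": 0, "dy": 0.05, "dz": 0, "wx": 0, "wy": 0, "wz": 0},
], grip=6.8)

```text
t: 10.92
position: [0.604, 0.0061, 0.1579]
tool_rot: [[-0.518, 0.046, -0.854], [-0.019, -0.999, -0.042], [-0.855, -0.005, 0.518]]
force: [-1.4, 4.0, 1.0]
grip_width: 0.0591
```

Call:
carry_out([
  {"dx": 0, "dy": 0, "dz": 0, "wx": 0, "wy": 0, "wz": 0},
  {"dx": 0, "dy": 0, "dz": 0, "wx": 0, "wy": 0, "wz": 0},
  {"dx": 0, "dy": 0, "dz": 0, "wx": 0, "wy": 0, "wz": 0},
], grip=6.8)

```text
t: 11.17
position: [0.6041, 0.0055, 0.158]
tool_rot: [[-0.518, 0.046, -0.854], [-0.02, -0.999, -0.042], [-0.855, -0.005, 0.518]]
force: [-0.7, 0.0, -0.2]
grip_width: 0.0676
```

```bash
python3 -c "
from h import *
st();lm('scene','jaw_face','cover_face')"
```

```text
t 11.17 w 67.6 pos_rig mm [ 0.701 -0.383 -4.875] F_rig [-0.458  0.051 -0.506]
scene jaw_face [(array([0.499, 0.194, 0.086]), 0.89)]
scene cover_face [(array([0.497, 0.195, 0.086]), 0.82)]
```

Call:
carry_out([
  {"dx": 0, "dy": 0, "dz": 0, "wx": 0, "wy": 0, "wz": 0},
  {"dx": 0, "dy": 0, "dz": 0, "wx": 0, "wy": 0, "wz": 0},
  {"dx": 0, "dy": 0, "dz": 0, "wx": 0, "wy": 0, "wz": 0},
  {"dx": 0, "dy": 0, "dz": 0, "wx": 0, "wy": 0, "wz": 0},
  {"dx": 0, "dy": 0, "dz": 0, "wx": 0, "wy": 0, "wz": 0},
], grip=3, force=45)

```text
t: 11.73
position: [0.6041, 0.0095, 0.1579]
tool_rot: [[-0.517, 0.046, -0.855], [-0.015, -0.999, -0.045], [-0.856, -0.01, 0.517]]
force: [-1.5, 19.2, 4.9]
grip_width: 0.0403
```

Call:
carry_out([
  {"dx": 0, "dy": 0, "dz": 0, "wx": 0, "wy": 0, "wz": 0},
  {"dx": 0, "dy": 0, "dz": 0, "wx": 0, "wy": 0, "wz": 0},
  {"dx": 0, "dy": 0, "dz": 0, "wx": 0, "wy": 0, "wz": 0},
  {"dx": 0, "dy": 0, "dz": 0, "wx": 0, "wy": 0, "wz": 0},
  {"dx": 0, "dy": 0, "dz": 0, "wx": 0, "wy": 0, "wz": 0},
], grip=3, force=45)

```text
t: 12.15
position: [0.6043, 0.0059, 0.1579]
tool_rot: [[-0.517, 0.046, -0.855], [-0.019, -0.999, -0.042], [-0.856, -0.006, 0.518]]
force: [1.6, -13.6, -3.7]
grip_width: 0.0311
```

```bash
python3 -c "
from h import *
st();A=axes(.04);show(G+A@[0,-.0005,-.005],.04);lm('scene','jaw_face','cover_face','tongue_top')"
```

```text
t 12.15 w 31.1 pos_rig mm [ 0.944 -0.018 -4.831] F_rig [  2.87  -13.661  -2.575]
cm [0.02 0.05 0.09] rad [ 0.008 -0.006  0.002]
scene jaw_face [(array([0.502, 0.182, 0.09 ]), 0.86), (array([0.608, 0.024, 0.162]), 0.37)]
scene cover_face [(array([0.502, 0.183, 0.086]), 0.57)]
scene tongue_top [(array([0.504, 0.099, 0.135]), 0.6)]
```

Call:
carry_out([
  {"dx": 0, "dy": 0.05, "dz": 0, "wx": 0, "wy": 0, "wz": 0},
  {"dx": 0, "dy": 0.05, "dz": 0, "wx": 0, "wy": 0, "wz": 0},
  {"dx": 0, "dy": 0.05, "dz": 0, "wx": 0, "wy": 0, "wz": 0},
  {"dx": 0, "dy": 0.05, "dz": 0, "wx": 0, "wy": 0, "wz": 0},
  {"dx": 0, "dy": 0.05, "dz": 0, "wx": 0, "wy": 0, "wz": 0},
], grip=6.8)

```text
t: 12.77
position: [0.6041, 0.0061, 0.1578]
tool_rot: [[-0.518, 0.046, -0.854], [-0.018, -0.999, -0.043], [-0.855, -0.007, 0.518]]
force: [-1.5, 5.2, 0.7]
grip_width: 0.059
```

Call:
carry_out([
  {"dx": 0, "dy": 0, "dz": 0, "wx": 0, "wy": 0, "wz": 0},
  {"dx": 0, "dy": 0, "dz": 0, "wx": 0, "wy": 0, "wz": 0},
  {"dx": 0, "dy": 0, "dz": 0, "wx": 0, "wy": 0, "wz": 0},
], grip=6.8)

```text
t: 13.02
position: [0.6042, 0.0056, 0.1579]
tool_rot: [[-0.517, 0.046, -0.855], [-0.019, -0.999, -0.042], [-0.856, -0.006, 0.518]]
force: [-0.5, -0.3, -0.1]
grip_width: 0.0674
```

```bash
python3 -c "
from h import *
st();lm('scene','jaw_face','cover_face','tongue_top')"
```

```text
t 13.02 w 67.4 pos_rig mm [ 0.886 -0.32  -4.87 ] F_rig [-0.337 -0.303 -0.361]
scene jaw_face [(array([0.504, 0.105, 0.136]), 0.65), (array([0.501, 0.183, 0.09 ]), 0.56)]
scene cover_face []
scene tongue_top [(array([0.506, 0.106, 0.129]), 0.54)]
```

Call:
carry_out([
  {"dx": 0, "dy": 0, "dz": 0, "wx": 0, "wy": 0, "wz": 0},
  {"dx": 0, "dy": 0, "dz": 0, "wx": 0, "wy": 0, "wz": 0},
  {"dx": 0, "dy": 0, "dz": 0, "wx": 0, "wy": 0, "wz": 0},
  {"dx": 0, "dy": 0, "dz": 0, "wx": 0, "wy": 0, "wz": 0},
  {"dx": 0, "dy": 0, "dz": 0, "wx": 0, "wy": 0, "wz": 0},
], grip=3, force=50)

```text
t: 13.63
position: [0.6042, 0.0104, 0.1578]
tool_rot: [[-0.516, 0.047, -0.855], [-0.013, -0.999, -0.047], [-0.856, -0.013, 0.516]]
force: [-0.9, 2.0, -0.1]
grip_width: 0.0402
```

Call:
carry_out([
  {"dx": 0, "dy": 0, "dz": 0, "wx": 0, "wy": 0, "wz": 0},
  {"dx": 0, "dy": 0, "dz": 0, "wx": 0, "wy": 0, "wz": 0},
  {"dx": 0, "dy": 0, "dz": 0, "wx": 0, "wy": 0, "wz": 0},
  {"dx": 0, "dy": 0, "dz": 0, "wx": 0, "wy": 0, "wz": 0},
  {"dx": 0, "dy": 0, "dz": 0, "wx": 0, "wy": 0, "wz": 0},
], grip=3, force=50)

```text
t: 14.05
position: [0.6044, 0.0074, 0.1577]
tool_rot: [[-0.517, 0.046, -0.855], [-0.016, -0.999, -0.044], [-0.856, -0.009, 0.517]]
force: [1.4, -11.7, -4.1]
grip_width: 0.0342
```

```bash
python3 -c "
from h import *
st();A=axes(.04);show(G+A@[0,-.0005,-.005],.04);lm('scene','jaw_face','cover_face','tongue_top')
cv2.imwrite('pics/s3.png',cv2.resize(camera('scene')[200:300,250:390],(784,560),interpolation=2)[:,:,::-1])"
```

```text
t 14.05 w 34.2 pos_rig mm [ 1.142  1.483 -4.892] F_rig [  2.916 -11.698  -2.995]
cm [0.01 0.2  0.12] rad [ 0.01  -0.006  0.004]
scene jaw_face [(array([0.502, 0.176, 0.088]), 0.94), (array([ 0.446, -0.056,  0.046]), 0.62)]
scene cover_face [(array([0.498, 0.177, 0.085]), 0.66)]
scene tongue_top [(array([0.507, 0.093, 0.135]), 0.62)]
```

View pics/s3.png

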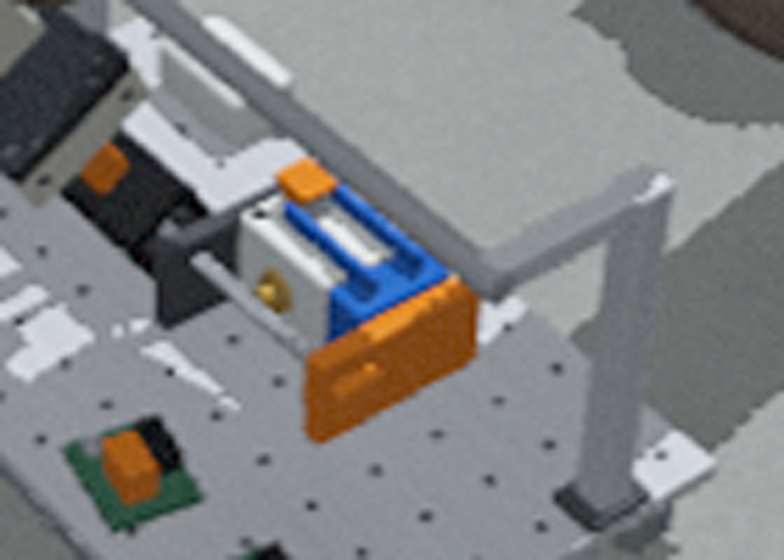

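Call:
carry_out([
  {"dx": 0, "dy": 0.2, "dz": 0, "wx": 0, "wy": 0, "wz": 0},
  {"dx": 0, "dy": 0.2, "dz": 0, "wx": 0, "wy": 0, "wz": 0},
  {"dx": 0, "dy": 0.2, "dz": 0, "wx": 0, "wy": 0, "wz": 0},
  {"dx": 0, "dy": 0.2, "dz": 0, "wx": 0, "wy": 0, "wz": 0},
  {"dx": 0, "dy": 0.2, "dz": 0, "wx": 0, "wy": 0, "wz": 0},
], grip=6.8)

```text
t: 14.72
position: [0.6043, 0.0067, 0.1577]
tool_rot: [[-0.517, 0.047, -0.855], [-0.015, -0.999, -0.045], [-0.856, -0.01, 0.517]]
force: [1.2, 0.5, -0.3]
grip_width: 0.062
```

Call:
carry_out([
  {"dx": 0, "dy": 0, "dz": 0, "wx": 0, "wy": 0, "wz": 0},
  {"dx": 0, "dy": 0, "dz": 0, "wx": 0, "wy": 0, "wz": 0},
  {"dx": 0, "dy": 0, "dz": 0, "wx": 0, "wy": 0, "wz": 0},
], grip=6.8)

```text
t: 14.97
position: [0.6043, 0.0064, 0.1577]
tool_rot: [[-0.517, 0.047, -0.855], [-0.016, -0.999, -0.045], [-0.856, -0.01, 0.517]]
force: [-0.2, -0.8, 0.7]
grip_width: 0.0676
```

```bash
python3 -c "
from h import *
st();lm('scene','jaw_face','cover_face','tongue_top','tab_top');lm('top','tab_top')
A=axes(.04);T=G+A@[0,-.075,-.025];print('tab',T)
show(G+A@[0,0,.055],.04)
cv2.imwrite('pics/s4.png',cv2.resize(camera('scene')[200:300,250:390],(784,560),interpolation=2)[:,:,::-1])"
```

```text
t 14.97 w 67.6 pos_rig mm [ 1.067  0.426 -4.981] F_rig [-0.551 -0.771  0.521]
scene jaw_face [(array([0.5  , 0.183, 0.091]), 0.94)]
scene cover_face [(array([0.501, 0.177, 0.086]), 0.81), (array([0.551, 0.088, 0.001]), 0.31)]
scene tongue_top [(array([0.508, 0.098, 0.135]), 0.48)]
scene tab_top [(array([0.553, 0.084, 0.004]), 0.45)]
top tab_top [(array([ 0.594, -0.07 ,  0.138]), 0.52)]
tab [ 0.596 -0.069  0.141]
cm [-6.    0.03  0.07] rad [ 0.011 -0.006  0.005]
```

View pics/s4.png

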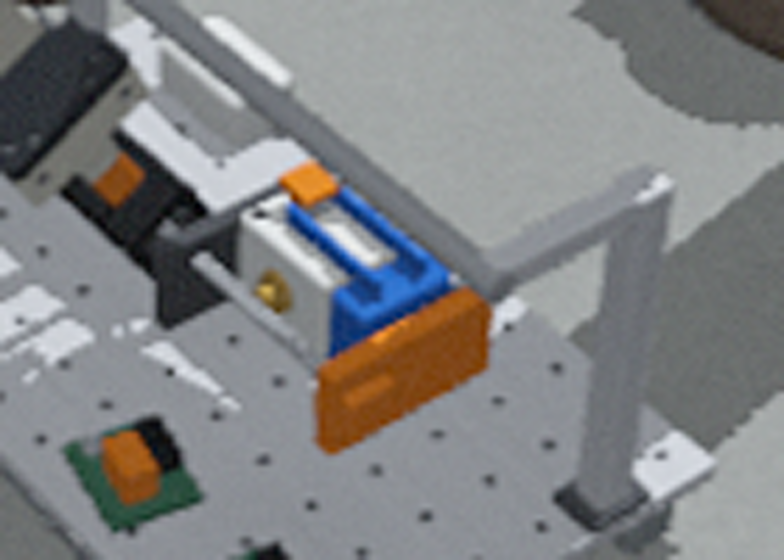

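Call:
carry_out([
  {"dx": -2, "dy": 0, "dz": 0.1, "wx": 0, "wy": 0, "wz": 0},
  {"dx": -4, "dy": 0, "dz": 0.1, "wx": 0.01, "wy": 0, "wz": 0},
  {"dx": -6.5, "dy": 0, "dz": 0.1, "wx": 0.01, "wy": 0, "wz": 0},
  {"dx": -7, "dy": 0, "dz": 0.1, "wx": 0.01, "wy": 0, "wz": 0},
  {"dx": -7, "dy": 0, "dz": 0.1, "wx": 0.01, "wy": 0, "wz": 0},
])

```text
t: 15.78
position: [0.6408, 0.0076, 0.2194]
tool_rot: [[-0.514, 0.038, -0.857], [-0.015, -0.999, -0.035], [-0.858, -0.005, 0.514]]
force: [-0.2, -0.3, 0.3]
grip_width: 0.0682
```

```bash
cat >> h.py <<'E'
def tab(h): # TCP delta for the tip h m above the tab top, 5 deg tilt
    A=axes(.04); R=tool(.04)@Ro.from_rotvec([0,0,-.087]).as_matrix()
    P=G+A@[-.001,-.075,-.025]; d,w=delta(P+A[:,2]*h-R[:,0]*.008,R); print("tab",h,"cm",d.round(2),"rad",w.round(3))
E
python3 -c "
from h import *
st();tab(.06);tab(.02)"
```

```text
t 15.78 w 68.2 pos_rig mm [-0.001  0.177 66.75 ] F_rig [-0.34  -0.273  0.105]
tab 0.06 cm [2.33 7.6  0.13] rad [ 0.002 -0.01  -0.081]
tab 0.02 cm [6.33 7.62 0.17] rad [ 0.002 -0.01  -0.081]
```

Call:
carry_out([
  {"dx": 0, "dy": 2.5, "dz": 0.1, "wx": 0, "wy": 0, "wz": -0.08},
  {"dx": 0, "dy": 5, "dz": 0.1, "wx": 0, "wy": -0.01, "wz": -0.08},
  {"dx": 0, "dy": 7.6, "dz": 0.1, "wx": 0, "wy": -0.01, "wz": -0.08},
  {"dx": 0, "dy": 7.6, "dz": 0.1, "wx": 0, "wy": -0.01, "wz": -0.08},
  {"dx": 0, "dy": 7.6, "dz": 0.1, "wx": 0, "wy": -0.01, "wz": -0.08},
], grip=0, force=20)

```text
t: 16.2
position: [0.642, -0.0698, 0.2182]
tool_rot: [[-0.526, -0.006, -0.851], [0.066, -0.997, -0.034], [-0.848, -0.074, 0.525]]
force: [-0.5, 0.7, 0.2]
grip_width: 0.0398
```

Call:
carry_out([
  {"dx": 1, "dy": 0, "dz": 0, "wx": 0, "wy": 0, "wz": 0},
  {"dx": 2, "dy": 0, "dz": 0, "wx": 0, "wy": 0, "wz": 0},
  {"dx": 2, "dy": 0, "dz": 0, "wx": 0, "wy": 0, "wz": 0},
  {"dx": 2, "dy": 0, "dz": 0, "wx": 0, "wy": 0, "wz": 0},
  {"dx": 2, "dy": 0, "dz": 0, "wx": 0, "wy": 0, "wz": 0},
])

```text
t: 16.62
position: [0.6317, -0.0679, 0.2016]
tool_rot: [[-0.525, -0.005, -0.851], [0.065, -0.997, -0.034], [-0.848, -0.074, 0.524]]
force: [0.7, 0.5, 0.3]
grip_width: 0.0069
```

```bash
python3 -c "
from h import *
st();tab(.01);tab(0);print(read_state()['grip_width'])
cv2.imwrite('pics/s5.png',np.hstack([cv2.resize(camera('scene')[170:290,200:340],(400,343)),cv2.resize(camera('top')[150:255,230:350],(392,343))])[:,:,::-1])"
```

```text
t 16.62 w 6.9 pos_rig mm [ -1.053 -74.892  45.174] F_rig [0.398 0.506 0.64 ]
tab 0.01 cm [ 5.19  0.53 -0.02] rad [ 0.     0.002 -0.001]
tab 0 cm [ 6.19  0.62 -0.02] rad [ 0.     0.002 -0.001]
0.006854622691245019
```

View pics/s5.png

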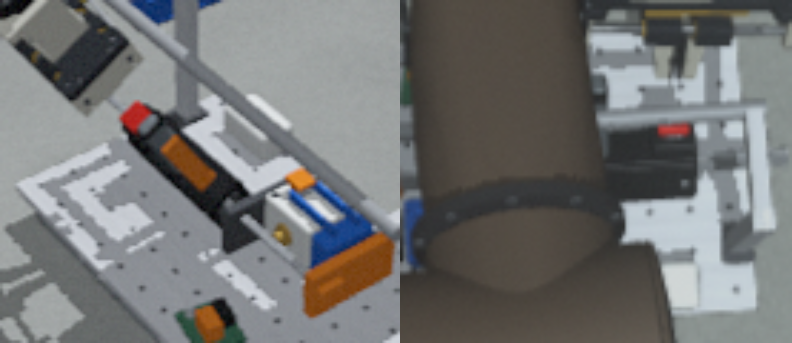

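Call:
carry_out([
  {"dx": 1.5, "dy": 0.2, "dz": 0, "wx": 0, "wy": 0, "wz": 0},
  {"dx": 3, "dy": 0.4, "dz": 0, "wx": 0, "wy": 0, "wz": 0},
  {"dx": 4.5, "dy": 0.5, "dz": 0, "wx": 0, "wy": 0, "wz": 0},
  {"dx": 5.2, "dy": 0.5, "dz": 0, "wx": 0, "wy": 0, "wz": 0},
  {"dx": 5.4, "dy": 0.5, "dz": 0, "wx": 0, "wy": 0, "wz": 0},
])

```text
t: 17.13
position: [0.6029, -0.0694, 0.1549]
tool_rot: [[-0.526, -0.006, -0.85], [0.066, -0.997, -0.034], [-0.848, -0.074, 0.525]]
force: [0.9, 0.3, 0.3]
grip_width: 0.0006
```

```bash
python3 -c "
from h import *
st();tab(0);tab(-.007)"
```

```text
t 17.13 w 0.6 pos_rig mm [ -1.251 -75.174  -9.703] F_rig [0.611 0.215 0.727]
tab 0 cm [ 0.73  0.12 -0.03] rad [-0.     0.003 -0.   ]
tab -0.007 cm [ 1.42  0.18 -0.03] rad [-0.     0.003 -0.   ]
```

Step down gently, watching the force.

Call:
carry_out([
  {"dx": 0.3, "dy": 0.1, "dz": 0, "wx": 0, "wy": 0, "wz": 0},
  {"dx": 0.6, "dy": 0.1, "dz": 0, "wx": 0, "wy": 0, "wz": 0},
  {"dx": 0.9, "dy": 0.1, "dz": 0, "wx": 0, "wy": 0, "wz": 0},
])

```text
t: 17.38
position: [0.5988, -0.07, 0.1477]
tool_rot: [[-0.525, -0.005, -0.851], [0.065, -0.997, -0.034], [-0.849, -0.073, 0.524]]
force: [2.5, -0.4, 4.9]
grip_width: 0.0004
```

```bash
python3 -c "
from h import *
st()"
```

```text
t 17.38 w 0.4 pos_rig mm [ -0.995 -75.694 -17.952] F_rig [-0.464 -0.549  5.51 ]
```

Call:
carry_out([
  {"dx": 0.2, "dy": 0, "dz": 0, "wx": 0, "wy": 0, "wz": 0},
  {"dx": 0.35, "dy": 0, "dz": 0, "wx": 0, "wy": 0, "wz": 0},
  {"dx": 0.35, "dy": 0, "dz": 0, "wx": 0, "wy": 0, "wz": 0},
  {"dx": 0.35, "dy": 0, "dz": 0, "wx": 0, "wy": 0, "wz": 0},
  {"dx": 0.35, "dy": 0, "dz": 0, "wx": 0, "wy": 0, "wz": 0},
])

```text
t: 17.8
position: [0.5973, -0.07, 0.1452]
tool_rot: [[-0.524, -0.005, -0.852], [0.065, -0.997, -0.034], [-0.849, -0.073, 0.523]]
force: [2.1, -2.1, 4.0]
grip_width: 0.0004
```

```bash
python3 -c "
from h import *
st();lm('scene','jaw_face','cover_face')"
```

```text
t 17.80 w 0.4 pos_rig mm [ -0.967 -75.635 -20.891] F_rig [-0.413 -2.172  4.463]
scene jaw_face [(array([0.497, 0.225, 0.091]), 0.93)]
scene cover_face [(array([0.499, 0.176, 0.083]), 0.76), (array([0.649, 0.156, 0.049]), 0.54)]
```

Jaw is springing back; hold on, pressing 1.5 mm further.

Call:
carry_out([
  {"dx": 0.15, "dy": 0, "dz": 0, "wx": 0, "wy": 0, "wz": 0},
  {"dx": 0.15, "dy": 0, "dz": 0, "wx": 0, "wy": 0, "wz": 0},
  {"dx": 0.15, "dy": 0, "dz": 0, "wx": 0, "wy": 0, "wz": 0},
  {"dx": 0.15, "dy": 0, "dz": 0, "wx": 0, "wy": 0, "wz": 0},
  {"dx": 0.15, "dy": 0, "dz": 0, "wx": 0, "wy": 0, "wz": 0},
])

```text
t: 18.37
position: [0.5967, -0.0701, 0.1441]
tool_rot: [[-0.524, -0.005, -0.852], [0.064, -0.997, -0.034], [-0.849, -0.073, 0.523]]
force: [1.6, -2.1, 5.5]
grip_width: 0.0001
```

Call:
carry_out([
  {"dx": 0, "dy": 0, "dz": 0, "wx": 0, "wy": 0, "wz": 0},
  {"dx": 0, "dy": 0, "dz": 0, "wx": 0, "wy": 0, "wz": 0},
  {"dx": 0, "dy": 0, "dz": 0, "wx": 0, "wy": 0, "wz": 0},
  {"dx": 0, "dy": 0, "dz": 0, "wx": 0, "wy": 0, "wz": 0},
  {"dx": 0, "dy": 0, "dz": 0, "wx": 0, "wy": 0, "wz": 0},
])

```text
t: 18.78
position: [0.5969, -0.0701, 0.1444]
tool_rot: [[-0.524, -0.005, -0.852], [0.064, -0.997, -0.034], [-0.85, -0.072, 0.522]]
force: [2.1, -1.0, 5.8]
grip_width: 0.0006
```

Call:
carry_out([
  {"dx": 0, "dy": 0, "dz": 0, "wx": 0, "wy": 0, "wz": 0},
  {"dx": 0, "dy": 0, "dz": 0, "wx": 0, "wy": 0, "wz": 0},
  {"dx": 0, "dy": 0, "dz": 0, "wx": 0, "wy": 0, "wz": 0},
  {"dx": 0, "dy": 0, "dz": 0, "wx": 0, "wy": 0, "wz": 0},
  {"dx": 0, "dy": 0, "dz": 0, "wx": 0, "wy": 0, "wz": 0},
])

```text
t: 19.2
position: [0.597, -0.0701, 0.1447]
tool_rot: [[-0.523, -0.005, -0.852], [0.064, -0.997, -0.034], [-0.85, -0.072, 0.522]]
force: [2.5, -1.6, 5.7]
grip_width: 0.0009
```

```bash
python3 -c "
from h import *
st();lm('scene','jaw_face','cover_face','tongue_top');st()"
```

```text
t 19.20 w 0.9 pos_rig mm [ -0.97  -75.712 -21.471] F_rig [-0.893 -1.654  6.126]
scene jaw_face [(array([0.498, 0.231, 0.088]), 0.71)]
scene cover_face [(array([0.5  , 0.178, 0.086]), 0.6)]
scene tongue_top [(array([0.506, 0.096, 0.133]), 0.63)]
t 19.40 w 0.5 pos_rig mm [ -0.942 -75.674 -21.466] F_rig [-0.52  -1.904  5.356]
```

Call:
carry_out([
  {"dx": 0.1, "dy": 0, "dz": 0, "wx": 0, "wy": 0, "wz": 0},
  {"dx": 0.15, "dy": 0, "dz": 0, "wx": 0, "wy": 0, "wz": 0},
  {"dx": 0.15, "dy": 0, "dz": 0, "wx": 0, "wy": 0, "wz": 0},
  {"dx": 0.15, "dy": 0, "dz": 0, "wx": 0, "wy": 0, "wz": 0},
  {"dx": 0.15, "dy": 0, "dz": 0, "wx": 0, "wy": 0, "wz": 0},
])

```text
t: 19.82
position: [0.5965, -0.0701, 0.1438]
tool_rot: [[-0.523, -0.004, -0.852], [0.064, -0.997, -0.034], [-0.85, -0.072, 0.522]]
force: [1.4, -1.0, 6.5]
grip_width: 0.0006
```

Call:
carry_out([
  {"dx": -2, "dy": 0, "dz": 0, "wx": 0, "wy": 0, "wz": 0},
  {"dx": -5, "dy": 0, "dz": 0, "wx": 0, "wy": 0, "wz": 0},
  {"dx": -8, "dy": 0, "dz": 0, "wx": 0, "wy": 0, "wz": 0},
  {"dx": -8.5, "dy": 0, "dz": 0, "wx": 0, "wy": 0, "wz": 0},
  {"dx": -8.5, "dy": 0, "dz": 0, "wx": 0, "wy": 0, "wz": 0},
])

```text
t: 20.23
position: [0.642, -0.0753, 0.2168]
tool_rot: [[-0.52, -0.004, -0.854], [0.065, -0.997, -0.034], [-0.851, -0.073, 0.519]]
force: [-0.9, 0.7, -0.9]
grip_width: 0.0003
```

Call:
carry_out([
  {"dx": 0, "dy": 0, "dz": 0, "wx": 0, "wy": 0, "wz": 0},
  {"dx": 0, "dy": 0, "dz": 0, "wx": 0, "wy": 0, "wz": 0},
  {"dx": 0, "dy": 0, "dz": 0, "wx": 0, "wy": 0, "wz": 0},
])

```text
t: 20.48
position: [0.6412, -0.075, 0.2156]
tool_rot: [[-0.522, -0.005, -0.853], [0.065, -0.997, -0.034], [-0.85, -0.073, 0.521]]
force: [-0.3, 0.6, 0.6]
grip_width: 0.0003
```

```bash
python3 -c "
from h import *
st();lm('scene','jaw_face','cover_face','tongue_top');lm('top','jaw_face')
cv2.imwrite('pics/s6.png',cv2.resize(camera('scene')[190:330,200:390],(760,560),interpolation=2)[:,:,::-1])"
```

```text
t 20.48 w 0.3 pos_rig mm [ -0.534 -82.312  61.936] F_rig [-0.587  0.59   0.363]
scene jaw_face [(array([0.499, 0.235, 0.089]), 0.8)]
scene cover_face [(array([0.499, 0.176, 0.086]), 0.83)]
scene tongue_top [(array([0.509, 0.095, 0.133]), 0.51)]
top jaw_face [(array([0.502, 0.234, 0.091]), 0.82), (array([0.606, 0.005, 0.162]), 0.28)]
```

View pics/s6.png

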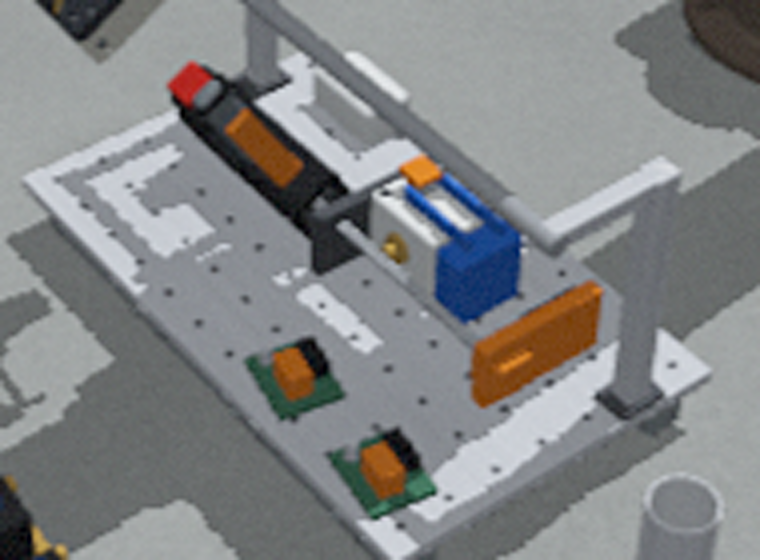

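The picture shows the jaw fully open at about (535,345), and the blue cover closed against the housing at (480,270). The orange catch is down at (420,170), the gripper is clear of the rig, and the modules have not moved. I'm handing the job in.

```bash
python3 -c "
from plant import *
print(finish_job())"
```

```text
the job is handed in; nothing more can be done
None
```

The cover is latched, the jaw is fully open again, and I handed the job in at about 20.7 s of the 51 s limit.

- **Closing:** It took six full squeezes of the trigger. The last one stalled early, at 34 mm grip width instead of 31 mm, because the cover was home. With the trigger let out, the jaw backed off 7 mm but the cover stayed in, so the catch had snapped behind its pin.
- **Release:** I pressed the red tab with closed fingers, leaning like the grip, and held it about 2 s. Then I backed the arm away until it touched nothing.
- **Last checks:**
  - The jaw face read y = 0.235 m (0.232 to 0.237 at the start), so it is fully open.
  - The cover face read y = 0.176 m (0.197 open), about 20 mm in and unchanged after the jaw left.
  - In the last picture the catch looks down, though it is too coarse to show the pin itself. The modules had not moved, but I did not measure the bystanders afterwards.
- **Disagreements:** The networks sometimes confused the names, for example taking the tab or trigger for the rail or the rig, so I used only readings that matched the known layout. On the first squeeze, something pushed the tool about 4 mm up along the grip, with up to 12 N. I kept that height for the other squeezes, and the upward push did not come back.

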